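# Cup on the scale, red jar to the front

### The job

Get ready to weigh out spice: lift the copper measuring cup up and off its hook and stand it upright on the steel platter of the kitchen scale, setting it down rather than dropping it. Then turn the spice carousel until the jar with the red lid stands at the front, lined up with the yellow pointer on the stand, and keep hold of the carousel so that it stays still: the program finishes while the gripper is still holding it. Leave everything else on the counter where it is.

Things in the scene. Friction and masses are not known exactly. Their poses are not given: they have to be found in the camera images.
- cup: Copper measuring cup, loose, 0.16 kg, hanging on the hook. Origin: centre of its flat underside; z up its axis. Cup 60 mm across, 50 mm tall; two yoke wires rise from the rim to an upright handle 10 mm thick (x), 30 mm wide (y), top at 168 mm. In the handle an eye, 18 mm wide, from 94 to 134 mm above the origin; the hook passes through it along x. Hanging, its x, y are parallel to the hook's
- cup_tab (a point): middle of the solid grip tab above the eye (134 to 168 mm above the cup's underside), on the cup's axis, 151 mm above its underside; axes as the cup's. Can be pinched from above across its 30 mm width (y), with a finger either side of the hook arm
- hook: Dark steel hook stand, fixed. Origin: centre of the underside of its 100 mm round foot. A 16 mm post rises to 190 mm. At 170 mm (centreline) an 8 mm round arm runs level 92 mm from the post axis towards the stand's own -x; its end turns outward and up. The eye hangs on the arm 64 to 76 mm from the post axis
- hook_tip (a point): upturned end of the hook, 104 mm from the post axis towards the hook's -x, 184 mm above the table; topmost point 18 mm above the arm's centreline. Lifted 15 to 31 mm, the cup's eye passes over it when moved towards the hook's -x; axes as the hook's
- scale: White kitchen scale, fixed, 190 mm (x) by 150 mm (y), body 22 mm tall. Origin: centre of its underside. Round steel platter, 132 mm across, on top, its centre 18 mm towards +x from the origin; a black display at its -x edge
- platter (a point): centre of the platter's top face, 32 mm above the table; rigid
- stand: Dark round base of the spice carousel, fixed, 220 mm across, 12 mm tall. Origin: centre of its underside, on the turning axis (vertical). Its -x direction is the front, where a yellow pointer sticks out of its edge
- pointer (a point): on the yellow pointer, near its tip, 145 mm from the turning axis in the stand's -x direction, 12 mm above the table
- carousel: Turntable, 0.9 kg: dark wooden disc 210 mm across, top at 25 mm, turning endlessly both ways about the vertical axis, light friction (0.02 N m), no spring. Origin on the axis at table height; turns with it. Six jars fixed on it, centres 75 mm from the axis, 60 degrees apart, 47 mm across, tops at 105 mm: one red-lidded (in its own -x direction), five dark-lidded. A 20 mm column carries the knob
- red_lid (a point): centre of the top of the red-lidded jar (white body, red band), 75 mm from the turning axis, 105 mm above the table
- knob (a point): middle of the wooden bar knob, on the turning axis, 145 mm above the table; the bar is 56 mm long along the carousel's x axis, 14 mm thick (y) and 34 mm tall (128 to 162 mm above the table). It can be pinched from above across its thickness and turned; it is rigidly part of the turntable
- ramekin: small white bowl, 60 mm across, 35 mm tall; origin at the centre of its underside; to be left alone
- salt: small glass jar with steel cap, 36 mm across, 55 mm tall; origin at the centre of its underside; to be left alone
- mill: dark wooden pepper mill, 52 mm across, 120 mm tall; origin at the centre of its underside; to be left alone
- vanilla: amber bottle with black cap, 40 mm across, 100 mm tall; origin at the centre of its underside; to be left alone
- mug: blue mug, 80 mm across, 90 mm tall; origin at the centre of its underside; to be left alone
- jug: glass jug on a cork coaster, 100 mm across, 190 mm tall; origin at the centre of its underside; to be left alone
- spatula: wooden-handled spatula lying flat on the table, about 250 mm long; to be left alone
There are look-alikes about, which are no part of the job. What is shaped like the cup but green is not meant.

How it is judged:
By the outcome, as a careful person would: the job done as asked, in the order asked, and still so for the second after the job is handed in, while the arm keeps its last pose, push and grip.
It also fails if it takes over 72 s, if anything falls off the work surface, if the arm or the gripper's body presses on something with over 40 N, if the wrist force passes 120 N, or if a joint passes its speed limit or range.

### The arm

A 6-joint arm with a two-finger parallel gripper is mounted at the origin on the work surface. World frame = base frame: x ahead of the robot, y to its left, z up, the work surface at z = 0. Lengths are in m, angles in rad, forces in N, time in s.
With the tool pointing down it reaches from about 0.25 to 0.725 m from the base axis. Payload 4 kg.
Tool frame: the origin (TCP) lies midway between the tips of the shut fingers; the grasp point (between the pads) lies 19 mm behind it; z points along the fingers, y is the line along which they close (so a half turn about z gives the same grasp; the last joint's range is limited). The gripper opens to 85 mm and grips with 20 to 120 N. Pads are 22 mm wide; open, the fingers measure 114 mm over their backs; the gripper's body (76 mm by 85 mm) begins 54 mm behind the grasp point. The pads swing forward as they close: fully open they stand 13 mm farther back than shut.
Start: joints at [1.279, 0.241, 0.005, 1.335, 0, 1.571], TCP at [0.144, 0.479, 0.231] pointing down, gripper open.
Joint ranges: [-2.72, 2.72], [-1.05, 1.87], [-1.09, 1.28], [-1.99, 2.15], [-1.42, 1.44], [-3.14, 3.14]. Speed limits (rad/s): [2.79, 2.79, 3.14, 3.14, 3.14, 3.14].

### API

Orientations are given as a unit quaternion [x, y, z, w].
In Python, from workcell import bot gives the robot as it stands.
- The arm moves only by the tool move_arm, never from a script. Its argument "motion" is a list of rows, each an object of numbers: "x", "y", "z": the shift along the tool's x, y, z in cm; "yaw": the turn about the tool's z in degrees. A call has 1 to 20 rows; each row is the pose to reach, as a shift and turn from the pose commanded when the call began, along the tool's axes at that moment; what a row does not reach only later rows make up. A row lasts 1/8 s, in which the tool goes at most 62.5 mm and 10.7 degrees, less where a joint would pass 70% of its speed; a pose out of reach is approached as far as the arm can. A call with a gripper value outside its range is refused whole. "gripper" is the opening, from -1 (shut) to 1 (fully open), set as the call begins (left out, the last holds). The fingers move at their own pace and stop on an object; the grip force is fixed at half the most. Time passes only in rows, so rows that repeat a pose let the fingers close. It gives the time, the measured TCP pose, the force, the opening and the grip force at its end, in the units of the state.
- bot.get_obs(): the state, without advancing time (a new reading comes with each control period).
- bot.camera(name): name is "side" or "top"; returns the picture (384x512x3 uint8, blue, green, red); there is no depth.
- bot.camera_model(name): a dict with "K" (3x3 intrinsics, pixels), "world_from_camera" (4x4, takes a point from camera to world coordinates). Camera axes: x right, y down, z forward; pixel columns grow to the right and rows downward; lengths in m; the calibration is good to about 2 mm. A picture is of the moment at which its call begins. camera_model takes no time and is no camera call.
- bot.job_done(): hands the job in; it is judged then, once.
Trained networks look in the newest picture that a camera, given by its name, has taken for a name from the list of things; names that differ only in an ending like _2 or _b are one class to them, and where a whole thing is asked for, a point or a joint stands for the part that bears it (a point fixed in the world has none). Each returns a list of dicts, best first, with "score" (0 to 1); they miss things now and then, are a little off and sometimes report something else, mostly with a low value. They report only what shows in the picture. A call takes as long as a camera call. They do not tell look-alikes from the thing itself.
- bot.cut_out(camera, name): "mask" (384x512 bool, what is visible of it) and "centre" ([row, column] in pixels, amid what is visible of it).
The state is a dict: "clock": time; "joint_pos": joint angles; "joint_vel": joint speeds; "tau": joint torques, N m; "eef_pos": TCP position; "tool_rot": TCP orientation; "ft_force": force on the tool from outside, world axes, zero at the start; "ft_torque": the same for the moment, N m; "grip_width": finger opening in m; "grasp_force": force on a finger pad.
Only numpy, scipy, OpenCV 4.12 (cv2) and the standard library are available. Lean on these libraries where they do the work, as an engineer would, in place of code of your own. Each camera call takes 0.05 s, during which the arm holds its last target. There are 200 camera calls.

## Working session

There is one attempt and no reset: what is moved stays moved. The work goes in short steps, Python scripts to look and compute and a tool call to move; the robot and the scene stay as the last step left them, time stands still between calls to the robot, and variables do not carry over. Pictures are saved under pics/ and viewed, at most 10 in all, crops included, and the job is handed in when it is done.

Besides the shell and the picture viewer there is one more tool, called after "Request:" by a JSON object that holds its "api" and its "payload", one argument or row to a line. move_arm: Moves the arm, as the interface text tells. Its arguments: {"type":"object","properties":{"motion":{"type":"array"},"gripper":{"type":"number"}},"required":["motion"]}

```bash
mkdir -p pics; ls; cat > h.py <<'E'
import numpy as np, cv2
from workcell import bot
def ray(c,px):  # px = row, col
    m=bot.camera_model(c);K=np.array(m["K"]);T=np.array(m["world_from_camera"])
    d=T[:3,:3]@np.linalg.inv(K)@[px[1],px[0],1];return T[:3,3],d
def at(c,px,z):
    o,d=ray(c,px);return o+d*(z-o[2])/d[2]
def proj(c,p):
    m=bot.camera_model(c);K=np.array(m["K"]);T=np.linalg.inv(np.array(m["world_from_camera"]))
    q=K@(T[:3,:3]@np.array(p)+T[:3,3]);return np.round([q[1]/q[2],q[0]/q[2]],1)
E
python3 - <<'E'
from h import *
np.set_printoptions(precision=3,suppress=True)
for c in("top","side"):
    im=bot.camera(c);cv2.imwrite(f"pics/{c}0.png",im)
    print(c,np.array(bot.camera_model(c)["world_from_camera"])[:3,3],bot.camera_model(c)["K"][0][0])
    for n in("cup","hook","scale","carousel","red_lid","knob","pointer","platter","cup_tab","hook_tip"):
        try: print(n,[(round(d["score"],2),np.round(d["centre"],1).tolist(),int(d["mask"].sum())) for d in bot.cut_out(c,n)[:4]])
        except Exception as e: print(n,e)
o=bot.get_obs();print(o["eef_pos"],o["tool_rot"],o["clock"],o["ft_force"])
E
```

```text
pics
top [0.473 0.01  1.465] 423.81030594678816
cup [(0.87, [136.1, 355.2], 323), (0.81, [214.9, 336.2], 282), (0.55, [189.3, 362.8], 303)]
hook [(0.86, [175.5, 350.6], 691)]
scale [(0.72, [182.8, 179.9], 2424)]
carousel [(0.89, [184.8, 263.4], 3018), (0.27, [192.6, 95.0], 732)]
red_lid [(0.87, [182.7, 264.9], 2943), (0.45, [173.2, 350.3], 667)]
knob [(0.67, [127.2, 303.2], 171), (0.62, [183.1, 264.3], 2997), (0.53, [239.1, 212.2], 214)]
pointer [(0.88, [182.2, 263.0], 3252)]
platter [(0.59, [188.1, 179.4], 2407), (0.36, [184.2, 261.1], 3265)]
cup_tab [(0.71, [190.5, 363.4], 257), (0.64, [132.5, 355.5], 317), (0.49, [216.0, 338.6], 285)]
hook_tip [(0.76, [175.0, 350.0], 741)]
side [ 0.13  -0.98   1.383] 454.5224207169332
cup [(0.89, [265.3, 267.9], 375), (0.83, [251.3, 351.5], 367), (0.8, [268.0, 301.5], 441)]
hook [(0.82, [269.3, 315.2], 387)]
scale [(0.87, [162.4, 238.8], 1365), (0.16, [267.8, 314.1], 485), (0.16, [357.9, 259.6], 909)]
carousel [(0.61, [207.4, 266.9], 2268), (0.45, [354.8, 258.9], 885)]
red_lid [(0.63, [207.0, 268.4], 2287), (0.56, [266.5, 300.2], 512)]
knob [(0.82, [206.2, 266.0], 2308)]
pointer [(0.41, [207.5, 267.8], 2367)]
platter [(0.71, [159.3, 236.1], 1319), (0.33, [165.6, 294.6], 204)]
cup_tab [(0.85, [252.2, 350.9], 426), (0.66, [262.3, 266.0], 363), (0.65, [269.3, 304.0], 420), (0.42, [164.1, 292.3], 298)]
hook_tip [(0.88, [261.0, 316.5], 413), (0.59, [210.9, 270.1], 2570)]
[0.144 0.479 0.231] [ 0.145  0.989 -0.     0.   ] 1.1 [-0.385 -0.544  0.128]
```

```bash
python3 - <<'E'
import cv2
for c,(r0,r1,c0,c1) in dict(top=(90,270,120,390),side=(130,310,190,390)).items():
    im=cv2.imread(f"pics/{c}0.png")[r0:r1,c0:c1]
    f=3 if c=="top" else 3.3
    im=cv2.resize(im,(int((c1-c0)*f) if c=="side" else 800,int((r1-r0)*f) if c=="side" else 533),interpolation=cv2.INTER_CUBIC)
    print(im.shape);cv2.imwrite(f"pics/{c}0c.png",im)
E
```

```text
(533, 800, 3)
(594, 660, 3)
```

View pics/top0c.png

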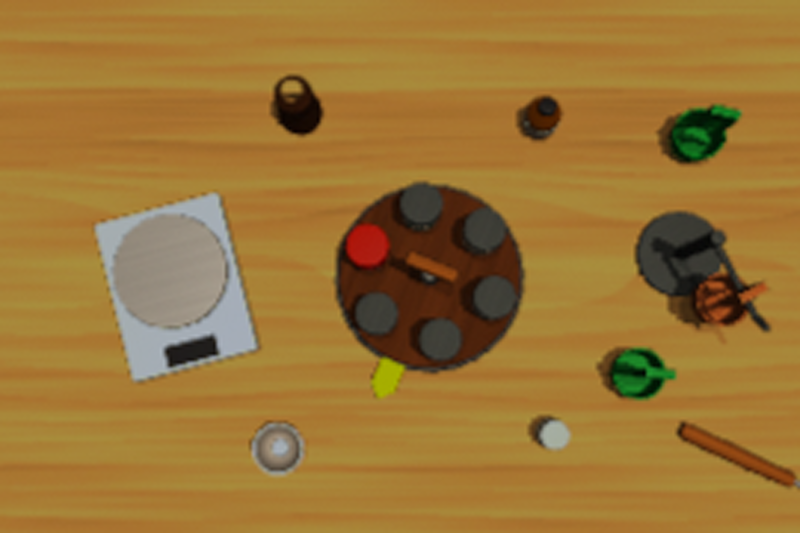

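View pics/side0c.png

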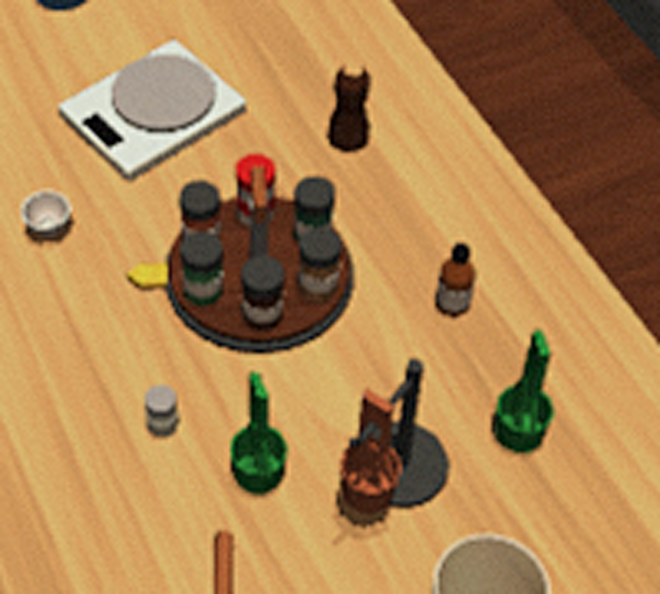

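The top crop shows the copper cup on the hook at about (190,363), with green look-alikes at (136,355) and (215,336). By its colour, the copper one is the one I want. The red lid is at (172,244), the pointer at (218,251), the knob at (180,265) and the platter at (181,177). Next is one close crop to check the choice and measure the hook.

```bash
python3 - <<'E'
import cv2,numpy as np
a=cv2.imread("pics/top0.png")[155:215,330:390];b=cv2.imread("pics/side0.png")[230:300,285:335]
a=cv2.resize(a,(420,420),interpolation=cv2.INTER_CUBIC)   #7x
b=cv2.resize(b,(350,490),interpolation=cv2.INTER_CUBIC)   #7x
o=np.zeros((490,770,3),np.uint8);o[:420,:420]=a;o[:,420:]=b
o=cv2.convertScaleAbs(o,alpha=1.5,beta=10)
cv2.imwrite("pics/close.png",o)
E
python3 - <<'E'
from h import *
for n in ("jug","mug","mill","vanilla","salt","ramekin","spatula"):
  for c in("top","side"):
    bot.camera(c) if n=="jug" else 0
    print(n,c,[(round(d["score"],2),np.round(d["centre"]).tolist(),np.round(at(c,d["centre"],.04),2).tolist()) for d in bot.cut_out(c,n)[:2]])
E
```

```text
jug top [(0.86, [191.0, 435.0], [0.56, -0.59, 0.04]), (0.35, [181.0, 178.0], [0.59, 0.28, 0.04])]
jug side [(0.89, [319.0, 335.0], [0.58, -0.51, 0.04]), (0.51, [266.0, 302.0], [0.58, -0.3, 0.04])]
mug top [(0.56, [194.0, 94.0], [0.55, 0.56, 0.04])]
mug side [(0.63, [116.0, 212.0], [0.58, 0.56, 0.04]), (0.18, [161.0, 236.0], [0.57, 0.26, 0.04])]
mill top [(0.7, [126.0, 222.0], [0.78, 0.13, 0.04])]
mill side [(0.63, [164.0, 293.0], [0.77, 0.14, 0.04]), (0.63, [194.0, 203.0], [0.38, 0.15, 0.04])]
vanilla top []
vanilla side [(0.73, [214.0, 327.0], [0.77, -0.14, 0.04])]
salt top [(0.46, [185.0, 264.0], [0.58, -0.02, 0.04])]
salt side [(0.53, [254.0, 238.0], [0.4, -0.16, 0.04])]
ramekin top [(0.62, [239.0, 214.0], [0.39, 0.15, 0.04])]
ramekin side [(0.53, [207.0, 267.0], [0.58, -0.02, 0.04]), (0.48, [194.0, 201.0], [0.38, 0.15, 0.04])]
spatula top [(0.8, [261.0, 410.0], [0.32, -0.5, 0.04]), (0.47, [180.0, 263.0], [0.59, -0.01, 0.04])]
spatula side [(0.91, [357.0, 261.0], [0.32, -0.52, 0.04])]
```

View pics/close.png

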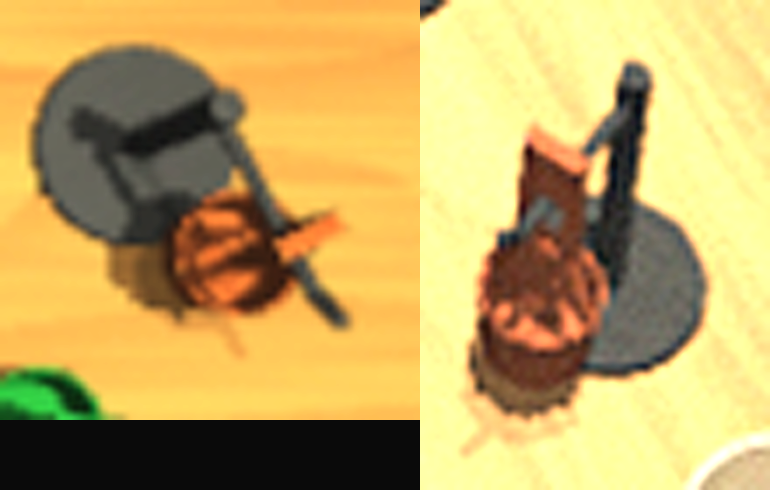

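View pics/top0.png

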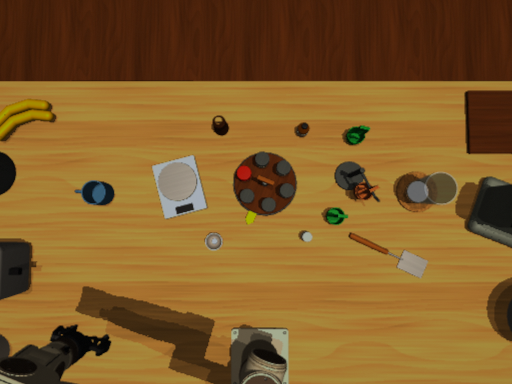

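The crop confirms the copper cup: its tab top is near (189,374) in the top view, the post top near (170,362) and the hook tip near (200,379). The full view shows the jug, behind the cup at (190,435), and the spatula at (250,390).

```bash
cat >> h.py <<'E'
def tri(pt,ps):
    A=[];b=[]
    (o1,d1),(o2,d2)=ray("top",pt),ray("side",ps)
    s=np.linalg.lstsq(np.c_[d1,-d2],o2-o1,rcond=None)[0]
    p,q=o1+s[0]*d1,o2+s[1]*d2
    return (p+q)/2,np.linalg.norm(p-q)
def blob(c,f,name=None):
    im=bot.camera(c).astype(int);m=f(im[...,0],im[...,1],im[...,2]).astype(np.uint8)
    n,l,s,ce=cv2.connectedComponentsWithStats(m);i=1+np.argmax(s[1:,4]);return ce[i][::-1],s[i,4],l==i
E
python3 - <<'E'
from h import *
np.set_printoptions(precision=4,suppress=True)
T=lambda x,y:(155+(y+.5)/7-.5,330+(x+.5)/7-.5)
S=lambda x,y:(230+(y+.5)/7-.5,285+(x-420+.5)/7-.5)
foot=at("top",T(135,143),.006);post=at("top",T(228,105),.19);tip=at("top",T(345,322),.188)
print("foot",foot,"post",post,"tip",tip)
print("foot side",at("side",S(622,290),.006),"post side",at("side",S(636,70),.19), "tri",tri(T(228,105),S(636,70)))
d=tip-post;print("len",np.hypot(*d[:2]),"hook -x dir",np.degrees(np.arctan2(d[1],d[0])))
e=[at("top",T(*p),.208) for p in((280,248),(340,222))];print("tab",e,np.mean(e,0),np.linalg.norm(e[1]-e[0]),np.degrees(np.arctan2(*(e[1]-e[0])[1::-1])))
print("tab side",[at("side",S(*p),.208) for p in((530,132),(586,165))],tri(T(310,236),S(558,149)))
print("foot+70mm",post[:2]+d[:2]/np.hypot(*d[:2])*.07)
# carousel
red=lambda b,g,r:(r>120)&(g<50)&(b<50); yel=lambda b,g,r:(r>140)&(g>140)&(b<60)
for c in("top","side"):
    R=blob(c,red);Y=blob(c,yel);print(c,"red",R[:2],at(c,R[0],.105),"ptr",Y[:2],at(c,Y[0],.012))
im=bot.camera("top")
# disc: fit on stand/disc via dark-brown mask
hsv=cv2.cvtColor(im,cv2.COLOR_BGR2HSV);mm=(hsv[...,2]<115).astype(np.uint8);mm[:,:225]=0;mm[:,310:]=0;mm[:145]=0;mm[225:]=0
cs=max(cv2.findContours(mm,0,1)[0],key=cv2.contourArea);print("disc",cv2.fitEllipse(cv2.convexHull(cs)))
el=cv2.fitEllipse(cv2.convexHull(cs))[0];print(at("top",el[::-1],.018))
# platter
mm=((hsv[...,1]<60)&(hsv[...,2]>90)).astype(np.uint8);mm[:,:145]=0;mm[:,215:]=0;mm[:145]=0;mm[225:]=0
cs=max(cv2.findContours(mm,0,1)[0],key=cv2.contourArea);r=cv2.minAreaRect(cs);print("scale",r,at("top",r[0][::-1],.022))
for p in r and cv2.boxPoints(r): print(at("top",p[::-1],.022)[:2])
E
```

```text
foot [ 0.6125 -0.3068  0.006 ] post [ 0.6114 -0.3071  0.19  ] tip [ 0.5179 -0.3562  0.188 ]
foot side [ 0.6174 -0.3157  0.006 ] post side [ 0.6127 -0.3075  0.19  ] tri (array([ 0.612 , -0.3074,  0.19  ]), np.float64(0.0013038951729486413))
len 0.10553259920399476 hook -x dir -152.31211036441277
tab [array([ 0.5486, -0.3236,  0.208 ]), array([ 0.5596, -0.3492,  0.208 ])] [ 0.5541 -0.3364  0.208 ] 0.027863808425039674 -66.63127457329404
tab side [array([ 0.5476, -0.3269,  0.208 ]), array([ 0.5617, -0.3521,  0.208 ])] (array([ 0.5548, -0.3377,  0.2046]), np.float64(0.0019754717428844817))
foot+70mm [ 0.5494 -0.3397]
top red (array([172.2785, 243.557 ]), np.int32(158)) [0.6117 0.0536 0.105 ] ptr (array([121.1313,  13.5051]), np.int32(99)) [0.8003 0.8601 0.012 ]
side red (array([180.6724, 266.6034]), np.int32(58)) [0.6102 0.0515 0.105 ] ptr (array([ 73.8333, 237.2812]), np.int32(96)) [0.8167 0.8456 0.012 ]
disc ((264.35296630859375, 183.3591766357422), (63.26372528076172, 63.76978302001953), 82.43460845947266)
[ 0.5825 -0.015   0.018 ]
scale ((179.00003051757812, 186.5), (55.298118591308594, 43.413875579833984), 75.96376037597656) [0.5713 0.2767 0.022 ]
[0.6454 0.3732]
[0.6818 0.2289]
[0.4978 0.1811]
[0.4619 0.3241]
```

Request:
{"api": "move_arm", "payload": {
  "motion": [
    {"z": -6},
    {"x": -5,"y": -5,"z": -7,"yaw": -10},
    {"x": -9,"y": -9.5,"z": -7,"yaw": -20},
    {"x": -13,"y": -13.8,"z": -7,"yaw": -30},
    {"x": -17,"y": -18,"z": -7,"yaw": -40},
    {"x": -21,"y": -22.3,"z": -7,"yaw": -44},
    {"x": -25,"y": -26.5,"z": -7,"yaw": -44},
    {"x": -29,"y": -30.8,"z": -7,"yaw": -44},
    {"x": -33,"y": -35,"z": -7,"yaw": -44},
    {"x": -37,"y": -39.3,"z": -7,"yaw": -44},
    {"x": -41,"y": -43.5,"z": -7,"yaw": -44},
    {"x": -45,"y": -47.8,"z": -7,"yaw": -44},
    {"x": -49,"y": -52,"z": -7,"yaw": -44},
    {"x": -53,"y": -56.3,"z": -7,"yaw": -44},
    {"x": -57,"y": -60.5,"z": -7,"yaw": -44},
    {"x": -60.5,"y": -64.2,"z": -7,"yaw": -44},
    {"x": -62.5,"y": -66.4,"z": -7,"yaw": -44},
    {"x": -62.5,"y": -66.4,"z": -7,"yaw": -44},
    {"x": -62.5,"y": -66.4,"z": -7,"yaw": -44},
    {"x": -62.5,"y": -66.4,"z": -7,"yaw": -44}
  ]
}}

```text
invalid input at $.motion[0]: expected keys x, y, z, yaw
```

```bash
python3 - <<'E'
from h import *
np.set_printoptions(precision=4,suppress=True)
from scipy.spatial.transform import Rotation as R
o=bot.get_obs();print(o["joint_pos"],o["eef_pos"],o["clock"]);M=R.from_quat(o["tool_rot"]).as_matrix();print(M)
print("d to tab (tool axes, cm)",M.T@(np.array([.552,-.338,.168])-o["eef_pos"])*100)
im=bot.camera("side");bot.camera("top")
crop=cv2.resize(im[180:310,250:380],(585,585),interpolation=cv2.INTER_CUBIC);cv2.imwrite("pics/appr.png",crop)
t=cv2.imread("pics/top0.png");h=cv2.cvtColor(t,cv2.COLOR_BGR2HSV)
m=((h[...,0]>23)&(h[...,0]<35)&(h[...,1]>180)&(h[...,2]>120)).astype(np.uint8);m[:,:235]=0;m[:,265:]=0;m[:205]=0;m[230:]=0
y,x=np.nonzero(m);print(len(y),"ptr",y.mean(),x.mean(),at("top",(y.mean(),x.mean()),.012))
m=((h[...,1]<70)&(h[...,2]>60)).astype(np.uint8)
print("platter crop centre",at("top",(180.8,177.4),.032))
g=cv2.inRange(cv2.cvtColor(t,cv2.COLOR_BGR2HSV),(45,100,30),(80,255,255));n,l,s,c=cv2.connectedComponentsWithStats(g)
for i in range(1,n):
    if s[i,4]>60: print("green",c[i],s[i],at("top",c[i][::-1],.05))
E
```

```text
[1.279  0.2405 0.005  1.3352 0.     1.5708] [0.1438 0.4789 0.2313] 2.15
[[-0.9577  0.2877  0.    ]
 [ 0.2877  0.9577  0.0001]
 [ 0.      0.0001 -1.    ]]
d to tab (tool axes, cm) [-62.5897 -66.4941   6.3283]
106 ptr 217.16981132075472 250.00943396226415 [0.467  0.0341 0.012 ]
platter crop centre [0.59   0.2806 0.032 ]
green [354.4652 135.7594] [347 127  18  17 187] [ 0.741  -0.3181  0.05  ]
green [335.1166 215.7354] [326 208  22  17 223] [ 0.4722 -0.2496  0.05  ]
```

View pics/appr.png

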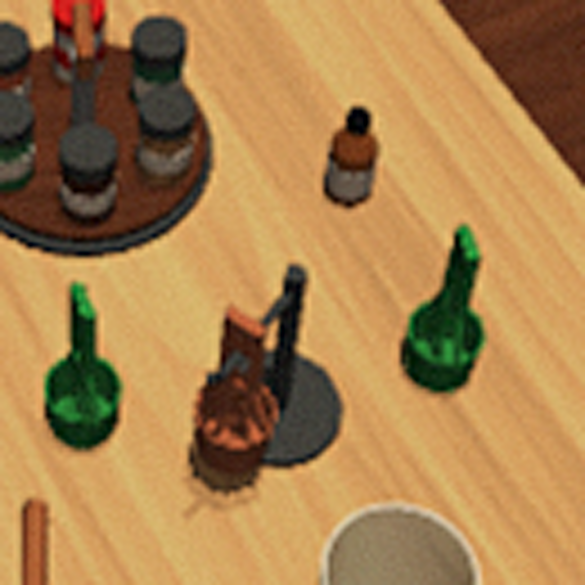

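The move was refused because each row needs all four keys, so the arm hasn't moved. The picture is the same as before, with the cup still on the hook at about (265,302).

Request:
{"api": "move_arm", "payload": {
  "motion": [
    {"x": 0,"y": 0,"z": -6,"yaw": 0},
    {"x": -5,"y": -5,"z": -7,"yaw": -10},
    {"x": -9,"y": -9.5,"z": -7,"yaw": -20},
    {"x": -13,"y": -13.8,"z": -7,"yaw": -30},
    {"x": -17,"y": -18,"z": -7,"yaw": -40},
    {"x": -21,"y": -22.3,"z": -7,"yaw": -44},
    {"x": -25,"y": -26.5,"z": -7,"yaw": -44},
    {"x": -29,"y": -30.8,"z": -7,"yaw": -44},
    {"x": -33,"y": -35,"z": -7,"yaw": -44},
    {"x": -37,"y": -39.3,"z": -7,"yaw": -44},
    {"x": -41,"y": -43.5,"z": -7,"yaw": -44},
    {"x": -45,"y": -47.8,"z": -7,"yaw": -44},
    {"x": -49,"y": -52,"z": -7,"yaw": -44},
    {"x": -53,"y": -56.3,"z": -7,"yaw": -44},
    {"x": -57,"y": -60.5,"z": -7,"yaw": -44},
    {"x": -60.5,"y": -64.2,"z": -7,"yaw": -44},
    {"x": -62.6,"y": -66.5,"z": -7,"yaw": -44},
    {"x": -62.6,"y": -66.5,"z": -7,"yaw": -44},
    {"x": -62.6,"y": -66.5,"z": -7,"yaw": -44},
    {"x": -62.6,"y": -66.5,"z": -7,"yaw": -44}
  ]
}}

```text
clock: 4.75
eef_pos: [0.5519, -0.337, 0.3021]
tool_rot: [-0.236, 0.972, -0.0, 0.0]
ft_force: [0.9, 0.2, 1.3]
grip_width: 0.0852
grasp_force: 0.0
```

```bash
cat >> h.py <<'E'
from scipy.spatial.transform import Rotation as R
def to(p):
    o=bot.get_obs();M=R.from_quat(o["tool_rot"]).as_matrix()
    print("joints",np.round(o["joint_pos"],3),"eef",np.round(o["eef_pos"],4),"yang",round(np.degrees(np.arctan2(M[1,1],M[0,1])),1),"tilt",np.round(M[:,2],3),"t",round(o["clock"],2),"F",np.round(o["ft_force"],1),"w",round(o["grip_width"],4),round(o["grasp_force"],1))
    for q in p: print("shift cm",q,np.round(M.T@(np.array(q)-o["eef_pos"])*100,2))
E
python3 -c "
from h import *
to([[.552,-.338,.168]])"
```

```text
joints [-0.548  0.549  0.646  1.667  0.    -1.026] eef [ 0.5519 -0.337   0.3021] yang 117.3 tilt [ 0.001 -0.    -1.   ] t 4.75 F [0.9 0.2 1.3] w 0.0852 0.0
shift cm [0.552, -0.338, 0.168] [ 0.04 -0.09 13.41]
```

Request:
{"api": "move_arm", "payload": {
  "motion": [
    {"x": 0,"y": -0.1,"z": 4,"yaw": 0},
    {"x": 0,"y": -0.1,"z": 8,"yaw": 0},
    {"x": 0,"y": -0.1,"z": 10.5,"yaw": 0},
    {"x": 0,"y": -0.1,"z": 12,"yaw": 0},
    {"x": 0,"y": -0.1,"z": 13.4,"yaw": 0},
    {"x": 0,"y": -0.1,"z": 13.4,"yaw": 0},
    {"x": 0,"y": -0.1,"z": 13.4,"yaw": 0}
  ]
}}

```text
clock: 5.62
eef_pos: [0.5531, -0.3393, 0.1684]
tool_rot: [-0.236, 0.972, -0.001, 0.001]
ft_force: [-0.4, -0.1, 0.1]
grip_width: 0.0857
grasp_force: 0.0
```

```bash
python3 - <<'E'
from h import *
to([])
a=cv2.resize(bot.camera("side")[215:295,270:350],(560,560),interpolation=cv2.INTER_CUBIC)
cv2.imwrite("pics/strad.png",a)
E
```

```text
joints [-0.55   0.568  0.334  1.335  0.    -1.026] eef [ 0.5531 -0.3393  0.1684] yang 117.3 tilt [ 0.002 -0.001 -1.   ] t 5.62 F [-0.4 -0.1  0.1] w 0.0857 0.0
```

View pics/strad.png

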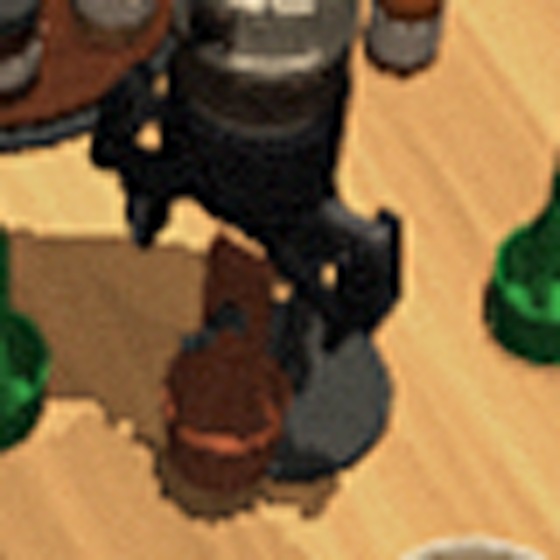

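The open fingers straddle the tab, with finger tips near (248,290) and (262,323) and the tab at about (252,304). Closing.

Request:
{"api": "move_arm", "payload": {
  "motion": [
    {"x": 0,"y": 0,"z": 0,"yaw": 0},
    {"x": 0,"y": 0,"z": 0,"yaw": 0},
    {"x": 0,"y": 0,"z": 0,"yaw": 0},
    {"x": 0,"y": 0,"z": 0,"yaw": 0},
    {"x": 0,"y": 0,"z": 0,"yaw": 0},
    {"x": 0,"y": 0,"z": 0,"yaw": 0},
    {"x": 0,"y": 0,"z": 0,"yaw": 0},
    {"x": 0,"y": 0,"z": 0,"yaw": 0}
  ],
  "gripper": -1
}}

```text
clock: 6.68
eef_pos: [0.5527, -0.3392, 0.1676]
tool_rot: [-0.236, 0.972, -0.0, 0.0]
ft_force: [-0.3, -0.3, 2.2]
grip_width: 0.0292
grasp_force: 59.1
```

Request:
{"api": "move_arm", "payload": {
  "motion": [
    {"x": 0,"y": 0,"z": -0.8,"yaw": 0},
    {"x": 0,"y": 0,"z": -1.6,"yaw": 0},
    {"x": 0,"y": 0,"z": -2.3,"yaw": 0},
    {"x": 0,"y": 0,"z": -2.3,"yaw": 0},
    {"x": 0,"y": 0,"z": -2.3,"yaw": 0}
  ]
}}

```text
clock: 7.3
eef_pos: [0.5524, -0.3389, 0.1901]
tool_rot: [-0.236, 0.972, 0.0, -0.0]
ft_force: [-0.5, -0.1, -1.7]
grip_width: 0.0291
grasp_force: 59.2
```

Request:
{"api": "move_arm", "payload": {
  "motion": [
    {"x": 1.2,"y": 0,"z": 0,"yaw": 0},
    {"x": 2.4,"y": 0,"z": 0,"yaw": 0},
    {"x": 3.6,"y": 0,"z": 0,"yaw": 0},
    {"x": 4.8,"y": 0,"z": 0,"yaw": 0},
    {"x": 6,"y": 0,"z": 0,"yaw": 0},
    {"x": 7.2,"y": 0,"z": 0,"yaw": 0},
    {"x": 7.5,"y": 0,"z": 0,"yaw": 0},
    {"x": 7.5,"y": 0,"z": 0,"yaw": 0}
  ]
}}

```text
clock: 8.3
eef_pos: [0.4858, -0.3735, 0.1904]
tool_rot: [-0.236, 0.972, -0.0, 0.0]
ft_force: [0.1, 0.3, -0.8]
grip_width: 0.0292
grasp_force: 59.2
```

```bash
python3 - <<'E'
from h import *
to([[.4858,-.3733,.35],[.40,-.25,.36],[.38,0,.36],[.42,.2,.36],[.589,.281,.30]])
a=cv2.resize(bot.camera("side")[215:305,260:350],(560,560),interpolation=cv2.INTER_CUBIC)
cv2.imwrite("pics/off.png",a)
E
```

```text
joints [-0.656  0.485  0.254  1.339  0.    -1.131] eef [ 0.4858 -0.3735  0.1904] yang 117.3 tilt [ 0.  0. -1.] t 8.3 F [ 0.1  0.3 -0.8] w 0.0292 59.2
shift cm [0.4858, -0.3733, 0.35] [-1.000e-02  2.000e-02 -1.596e+01]
shift cm [0.4, -0.25, 0.36] [  1.96  14.91 -16.96]
shift cm [0.38, 0, 0.36] [ -7.71  38.05 -16.96]
shift cm [0.42, 0.2, 0.36] [-20.43  53.99 -16.96]
shift cm [0.589, 0.281, 0.3] [-39.16  53.45 -10.96]
```

View pics/off.png

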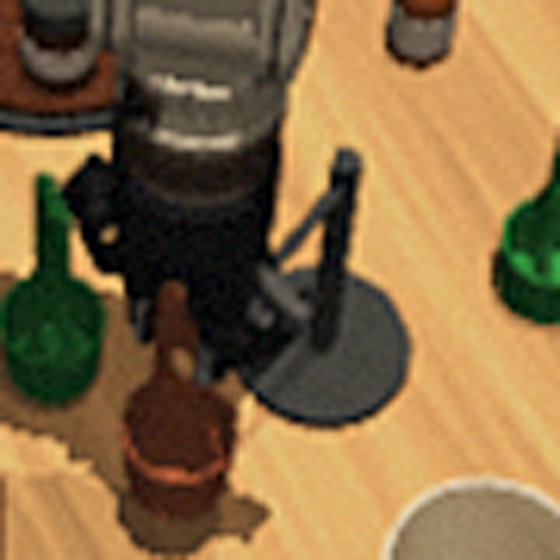

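The cup is clear of the hook: its eye is open at about (272,289) and there is no contact force. Lifting and carrying it round the front of the carousel.

Request:
{"api": "move_arm", "payload": {
  "motion": [
    {"x": 0,"y": 0,"z": -3,"yaw": 0},
    {"x": 0,"y": 0,"z": -7,"yaw": 0},
    {"x": 0,"y": 0,"z": -11,"yaw": 0},
    {"x": 0,"y": 0,"z": -15,"yaw": 0},
    {"x": 0,"y": 0,"z": -17,"yaw": 0},
    {"x": 0.5,"y": 4,"z": -17,"yaw": 0},
    {"x": 1.2,"y": 8,"z": -17,"yaw": 0},
    {"x": 2,"y": 12,"z": -17,"yaw": 0},
    {"x": 1.5,"y": 16,"z": -17,"yaw": 0},
    {"x": 0,"y": 20,"z": -17,"yaw": 0},
    {"x": -1.7,"y": 24,"z": -17,"yaw": 0},
    {"x": -3.4,"y": 28,"z": -17,"yaw": 0},
    {"x": -5.1,"y": 32,"z": -17,"yaw": 0},
    {"x": -7.2,"y": 36,"z": -17,"yaw": 0},
    {"x": -9.7,"y": 40,"z": -17,"yaw": 0},
    {"x": -13,"y": 44.5,"z": -17,"yaw": 0},
    {"x": -16,"y": 48.5,"z": -17,"yaw": 0},
    {"x": -19,"y": 52.5,"z": -17,"yaw": 0},
    {"x": -20.4,"y": 54,"z": -17,"yaw": 0},
    {"x": -20.4,"y": 54,"z": -17,"yaw": 0}
  ]
}}

```text
clock: 10.85
eef_pos: [0.4197, 0.2012, 0.3598]
tool_rot: [-0.237, 0.971, -0.0, -0.0]
ft_force: [0.4, -0.9, -1.2]
grip_width: 0.0293
grasp_force: 60.2
```

```bash
python3 - <<'E'
from h import *
to([[.589,.281,.30],[.589,.281,.17]])
E
```

```text
joints [ 0.447  0.155  0.228  1.645 -0.    -0.032] eef [0.4197 0.2012 0.3598] yang 117.4 tilt [-0.001 -0.001 -1.   ] t 10.85 F [ 0.4 -0.9 -1.2] w 0.0293 60.2
shift cm [0.589, 0.281, 0.3] [-18.7   -0.72   5.97]
shift cm [0.589, 0.281, 0.17] [-18.72  -0.71  18.97]
```

Request:
{"api": "move_arm", "payload": {
  "motion": [
    {"x": -4,"y": 0,"z": 0,"yaw": 0},
    {"x": -8,"y": -0.2,"z": 1,"yaw": 0},
    {"x": -12,"y": -0.4,"z": 3,"yaw": 0},
    {"x": -16,"y": -0.6,"z": 5,"yaw": 0},
    {"x": -18.7,"y": -0.7,"z": 6,"yaw": 0},
    {"x": -18.7,"y": -0.7,"z": 9.5,"yaw": 0},
    {"x": -18.7,"y": -0.7,"z": 13,"yaw": 0},
    {"x": -18.7,"y": -0.7,"z": 16,"yaw": 0},
    {"x": -18.7,"y": -0.7,"z": 18,"yaw": 0},
    {"x": -18.7,"y": -0.7,"z": 18.8,"yaw": 0},
    {"x": -18.7,"y": -0.7,"z": 18.8,"yaw": 0},
    {"x": -18.7,"y": -0.7,"z": 18.8,"yaw": 0}
  ]
}}

```text
clock: 12.35
eef_pos: [0.5899, 0.2794, 0.1738]
tool_rot: [-0.236, 0.972, 0.0, 0.001]
ft_force: [-0.1, -0.8, -1.1]
grip_width: 0.0289
grasp_force: 60.2
```

Request:
{"api": "move_arm", "payload": {
  "motion": [
    {"x": 0,"y": 0,"z": 0.2,"yaw": 0},
    {"x": 0,"y": 0,"z": 0.4,"yaw": 0},
    {"x": 0,"y": 0,"z": 0.6,"yaw": 0},
    {"x": 0,"y": 0,"z": 0.8,"yaw": 0},
    {"x": 0,"y": 0,"z": 0.9,"yaw": 0},
    {"x": 0,"y": 0,"z": 0.9,"yaw": 0},
    {"x": 0,"y": 0,"z": 0.9,"yaw": 0}
  ]
}}

```text
clock: 13.22
eef_pos: [0.5891, 0.2796, 0.1633]
tool_rot: [-0.236, 0.972, 0.0, 0.0]
ft_force: [0.2, 0.0, -1.3]
grip_width: 0.0291
grasp_force: 60.2
```

```bash
python3 - <<'E'
from h import *
to([[.589,.281,.16]])
a=cv2.resize(bot.camera("side")[110:190,190:290],(700,560),interpolation=cv2.INTER_CUBIC)
cv2.imwrite("pics/place.png",a)
E
```

```text
joints [ 0.443  0.579  0.339  1.331 -0.    -0.033] eef [0.5891 0.2796 0.1633] yang 117.3 tilt [ 0.  0. -1.] t 13.22 F [ 0.2  0.  -1.3] w 0.0291 60.2
shift cm [0.589, 0.281, 0.16] [-0.06  0.13  0.33]
```

View pics/place.png

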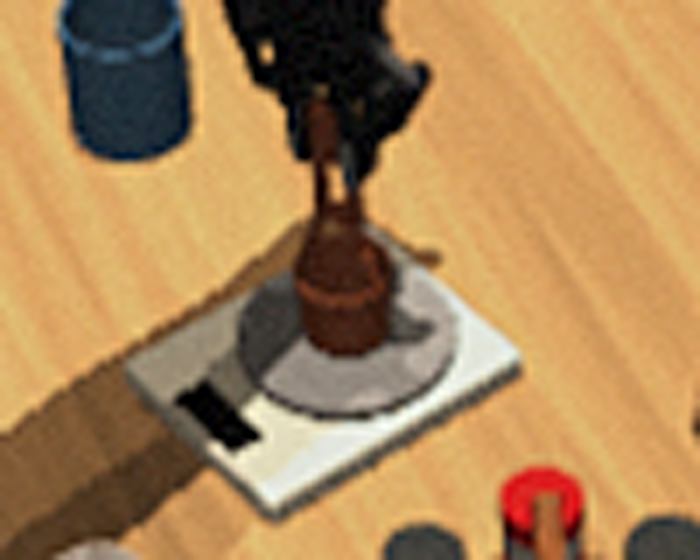

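The cup hangs upright over the middle of the platter at about (157,240), just above the surface. Lowering in small steps until it touches.

Request:
{"api": "move_arm", "payload": {
  "motion": [
    {"x": 0,"y": 0,"z": 0.1,"yaw": 0},
    {"x": 0,"y": 0,"z": 0.2,"yaw": 0},
    {"x": 0,"y": 0,"z": 0.3,"yaw": 0},
    {"x": 0,"y": 0,"z": 0.3,"yaw": 0},
    {"x": 0,"y": 0,"z": 0.3,"yaw": 0}
  ]
}}

```text
clock: 13.9
eef_pos: [0.5891, 0.2795, 0.1603]
tool_rot: [-0.236, 0.972, 0.0, 0.0]
ft_force: [-0.1, 0.1, -1.4]
grip_width: 0.0293
grasp_force: 60.2
```

Request:
{"api": "move_arm", "payload": {
  "motion": [
    {"x": 0,"y": 0,"z": 0.05,"yaw": 0},
    {"x": 0,"y": 0,"z": 0.1,"yaw": 0},
    {"x": 0,"y": 0,"z": 0.1,"yaw": 0},
    {"x": 0,"y": 0,"z": 0.1,"yaw": 0}
  ]
}}

```text
clock: 14.4
eef_pos: [0.5892, 0.2796, 0.1598]
tool_rot: [-0.236, 0.972, 0.0, 0.0]
ft_force: [-0.9, -0.2, 2.9]
grip_width: 0.0293
grasp_force: 60.5
```

Contact: the force rose from -1.4 to +2.9 N. Releasing.

Request:
{"api": "move_arm", "payload": {
  "motion": [
    {"x": 0,"y": 0,"z": 0,"yaw": 0},
    {"x": 0,"y": 0,"z": 0,"yaw": 0},
    {"x": 0,"y": 0,"z": 0,"yaw": 0},
    {"x": 0,"y": 0,"z": 0,"yaw": 0},
    {"x": 0,"y": 0,"z": 0,"yaw": 0},
    {"x": 0,"y": 0,"z": 0,"yaw": 0},
    {"x": 0,"y": 0,"z": 0,"yaw": 0}
  ],
  "gripper": 1
}}

```text
clock: 15.28
eef_pos: [0.5891, 0.2796, 0.1593]
tool_rot: [-0.236, 0.972, 0.0, 0.0]
ft_force: [-0.6, -0.4, 0.8]
grip_width: 0.0855
grasp_force: 0.0
```

Request:
{"api": "move_arm", "payload": {
  "motion": [
    {"x": 0,"y": 0,"z": -1,"yaw": 0},
    {"x": 0,"y": 0,"z": -3,"yaw": 0},
    {"x": 0,"y": 0,"z": -6,"yaw": 0},
    {"x": 0,"y": 0,"z": -10,"yaw": 0},
    {"x": 0,"y": 0,"z": -14,"yaw": 0},
    {"x": 0,"y": 0,"z": -14,"yaw": 0},
    {"x": 0,"y": 0,"z": -14,"yaw": 0}
  ]
}}

```text
clock: 16.15
eef_pos: [0.5891, 0.2795, 0.2994]
tool_rot: [-0.236, 0.972, 0.0, 0.0]
ft_force: [-0.4, -0.1, -0.2]
grip_width: 0.0855
grasp_force: 0.0
```

```bash
python3 - <<'E'
from h import *
import warnings
axis=np.array([.5825,-.015])
im=bot.camera("side");t=bot.camera("top")
to([[*axis,.30],[*axis,.126]])
red=lambda b,g,r:(r>120)&(g<50)&(b<50)
for c in("top","side"):
    p,n,_=blob(c,red);q=at(c,p,.105)[:2]-axis;print(c,p,n,np.hypot(*q),np.degrees(np.arctan2(q[1],q[0])))
d=np.array([.467,.0341])-axis;print("ptr",np.degrees(np.arctan2(d[1],d[0])),np.hypot(*d))
# pointer & disc by side view
h=cv2.cvtColor(im,cv2.COLOR_BGR2HSV);m=((h[...,0]>23)&(h[...,0]<35)&(h[...,1]>180)&(h[...,2]>120)).astype(np.uint8)
m[:200]=0;m[225:]=0;m[:,:225]=0;m[:,245:]=0;y,x=np.nonzero(m);d=at("side",(y.mean(),x.mean()),.012)[:2];print("ptr side",len(y),d,np.degrees(np.arctan2(*(d-axis)[::-1])))
# knob pixels: orange-brown bar in first top pic
t0=cv2.imread("pics/top0.png");h=cv2.cvtColor(t0,cv2.COLOR_BGR2HSV);m=((h[...,2]>125)&(h[...,1]>120)).astype(np.uint8);k=np.zeros_like(m);k[172:190,253:278]=1;m&=k
n,l,s,c=cv2.connectedComponentsWithStats(m);i=1+np.argmax(s[1:,4]);pts=np.argwhere(l==i);print("knob px",len(pts),pts.mean(0),s[i],at("top",pts.mean(0),.162))
w=np.array([at("top",p,.162)[:2] for p in pts]);v=np.linalg.svd(w-w.mean(0))[2][0];print("knob dir",np.degrees(np.arctan2(v[1],v[0])))
a=cv2.resize(im[110:190,190:290],(500,400),interpolation=cv2.INTER_CUBIC)
b=cv2.resize(t[160:210,150:300],(750,250),interpolation=cv2.INTER_CUBIC)
o=np.zeros((600,750,3),np.uint8);o[:350,:500]=a[:350];o[350:]=b;cv2.imwrite("pics/rel.png",o)
E
```

```text
joints [ 0.443  0.564  0.659  1.669 -0.    -0.033] eef [0.5885 0.2793 0.2979] yang 117.3 tilt [-0.002 -0.001 -1.   ] t 16.25 F [ 0.6  0.1 -1.7] w 0.0857 0.0
shift cm [np.float64(0.5825), np.float64(-0.015), 0.3] [ 14.03 -25.88  -0.17]
shift cm [np.float64(0.5825), np.float64(-0.015), 0.126] [ 13.98 -25.88  17.23]
top [172.27848101 243.55696203] 158 0.0745282998393679 66.92009733869801
side [180.67241379 266.60344828] 58 0.07203879810899773 67.34473742821591
ptr 156.9692560271703 0.125503227050144
ptr side 47 [0.46814243 0.02953923] 158.72041088184076
knob px 48 [179.6875 265.375 ] [258 176  16   8  48] [ 0.58297561 -0.01564328  0.162     ]
knob dir 67.97189884506193
```

View pics/rel.png

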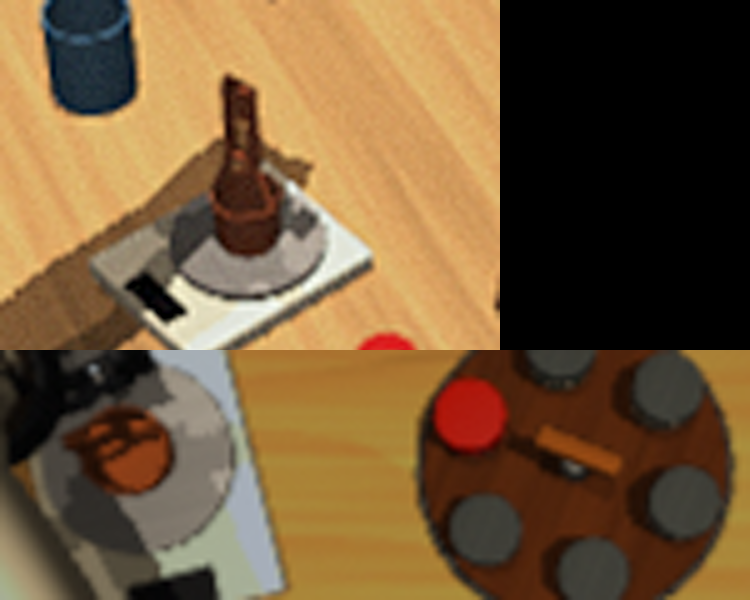

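The cup stands upright on the platter at about (153,239). The knob bar points 67° and the pointer about 157°, so the carousel needs about +90°. Moving over to the knob.

Request:
{"api": "move_arm", "payload": {
  "motion": [
    {"x": 1,"y": -2,"z": 0,"yaw": 10},
    {"x": 2,"y": -3.8,"z": 0,"yaw": 20},
    {"x": 3,"y": -5.6,"z": 0,"yaw": 30},
    {"x": 4,"y": -7.4,"z": 0,"yaw": 40},
    {"x": 5,"y": -9.2,"z": 0,"yaw": 50},
    {"x": 6,"y": -11,"z": 0,"yaw": 60},
    {"x": 7,"y": -13,"z": 0,"yaw": 70},
    {"x": 8,"y": -15,"z": 0,"yaw": 80},
    {"x": 9,"y": -17,"z": 0,"yaw": 90},
    {"x": 10,"y": -19,"z": 0,"yaw": 100},
    {"x": 11,"y": -21,"z": 0,"yaw": 110},
    {"x": 12,"y": -23,"z": 0,"yaw": 120},
    {"x": 13,"y": -24.5,"z": 0,"yaw": 130},
    {"x": 14,"y": -25.9,"z": 0,"yaw": 140},
    {"x": 14,"y": -25.9,"z": 0,"yaw": 140},
    {"x": 14,"y": -25.9,"z": 0,"yaw": 140},
    {"x": 14,"y": -25.9,"z": 0,"yaw": 140}
  ]
}}

```text
clock: 18.48
eef_pos: [0.5834, -0.014, 0.2991]
tool_rot: [0.832, 0.555, -0.0, -0.0]
ft_force: [0.6, -0.1, 1.3]
grip_width: 0.0853
grasp_force: 0.0
```

```bash
python3 -c "
from h import *
to([[.583,-.0155,.124]])"
```

```text
joints [-0.024  0.4    0.403  1.574  0.     1.941] eef [ 0.5834 -0.014   0.2991] yang -22.6 tilt [-0.  0. -1.] t 18.48 F [ 0.6 -0.1  1.3] w 0.0853 0.0
shift cm [0.583, -0.0155, 0.124] [-0.15  0.03 17.51]
```

Request:
{"api": "move_arm", "payload": {
  "motion": [
    {"x": -0.1,"y": 0,"z": 4,"yaw": 0},
    {"x": -0.1,"y": 0,"z": 8,"yaw": 0},
    {"x": -0.1,"y": 0,"z": 12,"yaw": 0},
    {"x": -0.1,"y": 0,"z": 15,"yaw": 0},
    {"x": -0.1,"y": 0,"z": 16.5,"yaw": 0},
    {"x": -0.1,"y": 0,"z": 17.4,"yaw": 0},
    {"x": -0.1,"y": 0,"z": 17.4,"yaw": 0},
    {"x": -0.1,"y": 0,"z": 17.4,"yaw": 0}
  ]
}}

```text
clock: 19.48
eef_pos: [0.5839, -0.0157, 0.1266]
tool_rot: [0.832, 0.554, 0.001, 0.001]
ft_force: [0.2, -0.0, -0.1]
grip_width: 0.0858
grasp_force: 0.0
```

Request:
{"api": "move_arm", "payload": {
  "motion": [
    {"x": 0,"y": 0,"z": 0,"yaw": 0},
    {"x": 0,"y": 0,"z": 0,"yaw": 0},
    {"x": 0,"y": 0,"z": 0,"yaw": 0},
    {"x": 0,"y": 0,"z": 0,"yaw": 0},
    {"x": 0,"y": 0,"z": 0,"yaw": 0},
    {"x": 0,"y": 0,"z": 0,"yaw": 0},
    {"x": 0,"y": 0,"z": 0,"yaw": 0},
    {"x": 0,"y": 0,"z": 0,"yaw": 0},
    {"x": 0,"y": 0,"z": 0,"yaw": 0}
  ],
  "gripper": -1
}}

```text
clock: 20.6
eef_pos: [0.5847, -0.0164, 0.126]
tool_rot: [0.833, 0.554, 0.001, 0.002]
ft_force: [4.8, -3.2, -0.8]
grip_width: 0.0153
grasp_force: 58.6
```

Gripped at 15 mm. Easing the small side load, then turning.

Request:
{"api": "move_arm", "payload": {
  "motion": [
    {"x": 0,"y": 0.1,"z": 0,"yaw": 0},
    {"x": 0,"y": 0.1,"z": 0,"yaw": 0},
    {"x": 0,"y": 0.1,"z": 0,"yaw": -5},
    {"x": 0,"y": 0.1,"z": 0,"yaw": -12},
    {"x": 0,"y": 0.1,"z": 0,"yaw": -20},
    {"x": 0,"y": 0.1,"z": 0,"yaw": -28},
    {"x": 0,"y": 0.1,"z": 0,"yaw": -36},
    {"x": 0,"y": 0.1,"z": 0,"yaw": -44},
    {"x": 0,"y": 0.1,"z": 0,"yaw": -52},
    {"x": 0,"y": 0.1,"z": 0,"yaw": -60},
    {"x": 0,"y": 0.1,"z": 0,"yaw": -68},
    {"x": 0,"y": 0.1,"z": 0,"yaw": -76},
    {"x": 0,"y": 0.1,"z": 0,"yaw": -82},
    {"x": 0,"y": 0.1,"z": 0,"yaw": -87},
    {"x": 0,"y": 0.1,"z": 0,"yaw": -90},
    {"x": 0,"y": 0.1,"z": 0,"yaw": -90},
    {"x": 0,"y": 0.1,"z": 0,"yaw": -90},
    {"x": 0,"y": 0.1,"z": 0,"yaw": -90}
  ]
}}

```text
clock: 22.85
eef_pos: [0.5839, -0.0168, 0.126]
tool_rot: [0.198, 0.98, -0.001, 0.0]
ft_force: [0.2, -4.9, 5.4]
grip_width: 0.0152
grasp_force: 59.4
```

```bash
python3 - <<'E'
from h import *
axis=np.array([.5833,-.0155])
im=bot.camera("side");t=bot.camera("top");to([])
for c,P,win in(("top",t,(205,230,235,265)),("side",im,(195,230,222,247))):
    for lab,f,z in(("red",lambda h:((h[...,0]<6)|(h[...,0]>174))&(h[...,1]>200)&(h[...,2]>90),.105),("ptr",lambda h:(h[...,0]>23)&(h[...,0]<35)&(h[...,1]>180)&(h[...,2]>110),.012)):
        m=f(cv2.cvtColor(P,cv2.COLOR_BGR2HSV)).astype(np.uint8)
        k=np.zeros_like(m)
        if lab=="ptr":k[win[0]:win[1],win[2]:win[3]]=1
        else:k[150:230,210:310]=1
        n,l,s,ce=cv2.connectedComponentsWithStats(m&k)
        if n<2: print(c,lab,"none");continue
        i=1+np.argmax(s[1:,4]);q=at(c,ce[i][::-1],z)[:2]-axis
        print(c,lab,np.round(ce[i][::-1],1),s[i,4],np.round(np.hypot(*q),4),np.round(np.degrees(np.arctan2(q[1],q[0])),1))
b=cv2.resize(t[130:230,150:310],(800,500),interpolation=cv2.INTER_CUBIC);cv2.imwrite("pics/fin.png",b)
E
```

```text
joints [-2.800e-02  4.680e-01  5.400e-02  1.156e+00 -1.000e-03  3.700e-01] eef [ 0.5839 -0.0168  0.1259] yang 67.2 tilt [ 0.    -0.001 -1.   ] t 22.95 F [ 0.4 -3.8  5.8] w 0.0151 59.4
top red none
top ptr none
side red [199.3 248.4] 56 0.0726 169.7
side ptr none
```

View pics/fin.png

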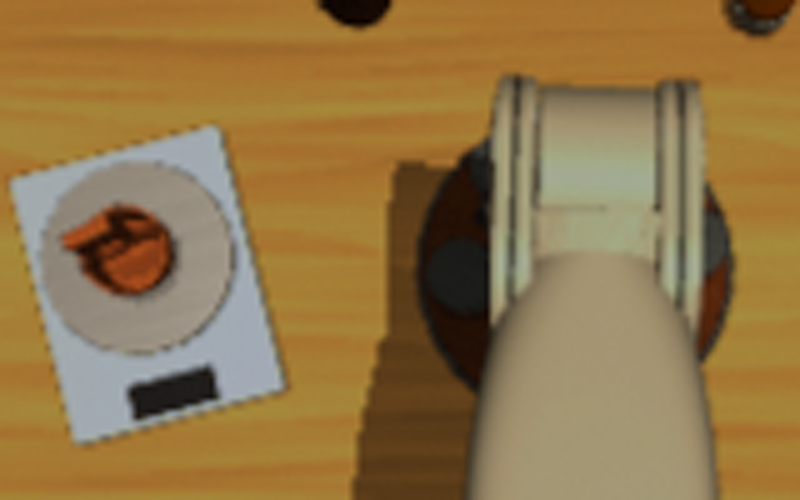

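The cup still stands on the platter at about (180,175), but the arm hides the red lid and pointer from the top camera. My ten pictures are used up, so I'll check the angle numerically, using the side view and the visible dark jars.

```bash
python3 - <<'E'
from h import *
axis=np.array([.5833,-.0155])
im=bot.camera("side");t=bot.camera("top")
for a in(152,157,162,167): 
    r=np.radians(a);p=axis+.075*np.array([np.cos(r),np.sin(r)]);print(a,"lid",proj("side",[*p,.105]),proj("side",[*p,.08]),"ptr",proj("side",[*(axis+.125*np.array([np.cos(r),np.sin(r)])),.012]))
h=cv2.cvtColor(im,cv2.COLOR_BGR2HSV)
for r in range(188,218):
    print(r,"".join("R" if (v[1]>170 and (v[0]<7 or v[0]>174) and v[2]>80) else "r" if (v[1]>150 and (v[0]<7 or v[0]>174)) else "Y" if 22<v[0]<36 and v[1]>170 else "#" if v[2]<60 else "." for v in h[r,225:275].astype(int)))
print("col0=225")
g=cv2.cvtColor(t,cv2.COLOR_BGR2HSV)
for r in range(168,204):
    print(r,"".join("#" if v[1]<90 and v[2]<90 else "o" if v[2]<110 else "." for v in g[r,230:252].astype(int)))
E
```

```text
152 lid [194.6 247.2] [198.9 247.5] ptr [209.6 235. ]
157 lid [196.  247.2] [200.3 247.4] ptr [211.9 234.9]
162 lid [197.3 247.3] [201.6 247.5] ptr [214.2 235. ]
167 lid [198.7 247.5] [203.  247.7] ptr [216.4 235.3]
188 ...........................#########...###....##..
189 ...........................#########...#########..
190 ...........................#########.#.#########..
191 ............................#########..#########..
192 ............................##########...#######..
193 ....................RRRRRRr..#######...#.#####....
194 ..................RRRRRRRrrr...........#.#####....
195 .................RRRRRrrrrrr..........#########...
196 .................RRrrrrrrRRRRr.......######.####..
197 .................rrrrrrRRRRRRR......#############.
198 .................rrrRRRRRRRRRr##.################.
199 .................rRRRRRRRRRRR#########r####.######
200 .................rRRRRRRRRRRR##############.######
201 .................rRRRRRRRRRRrr########r#########r#
202 ..................rrRRRRRRrrr##############.######
203 ...................RRRRRRRR..#r###################
204 
[... 1046 characters left out ...]
78 oooooooooo#####ooo....
179 oooooooo#########o....
180 ooooooo###########....
181 ooooooo###########....
182 oooooo############....
183 oooooo############....
184 oooooo############....
185 oooooo############....
186 ooooo#############...o
187 oooooo############...o
188 ooooooo###########...o
189 ooooooo###########...o
190 oooooooo##########....
191 oooooooooo######oo...o
192 oooooooooooooooooo...o
193 oooooooooooooooooo..#o
194 oooooooooooooooooo.o#o
195 ooooooooooooooooooo##o
196 ooooooooooooooooooo#o.
197 ooooooooooooooooooo#o.
198 ooooooo#ooooooooooo#o.
199 oooooooooooooooooo#o..
200 oooooooooooooooooo#o..
201 oooooooooooooooooo#o..
202 oooooooooo#ooooooo#o..
203 ooooooooooooooooooo...
```

```bash
python3 - <<'E'
from h import *
axis=np.array([.5833,-.0155])
t0=cv2.imread("pics/top0.png");t=bot.camera("top")
dark=lambda P:((lambda h:(h[...,1]<90)&(h[...,2]<90))(cv2.cvtColor(P,cv2.COLOR_BGR2HSV).astype(int)))
R0=np.indices(t.shape[:2]).transpose(1,2,0)
# bias check: lid discs fitted in the first picture (red at 67.1)
def fit(P,th,vis=None):
    m=dark(P)
    best=None
    for a in np.arange(th-8,th+8.1,.25):
        for rr in(.0235,.0215):
            c=axis+.075*np.array([np.cos(np.radians(a)),np.sin(np.radians(a))])
            poly=np.array([proj("top",[c[0]+rr*np.cos(u),c[1]+rr*np.sin(u),.105])[::-1] for u in np.linspace(0,6.283,40)])
            big=np.zeros((t.shape[0]*8,t.shape[1]*8),np.uint8);cv2.fillPoly(big,[np.round((poly+.5)*8).astype(int)],1)
            d=cv2.resize(big.astype(np.float32),(512,384),interpolation=cv2.INTER_AREA)
            w=np.zeros(m.shape,bool);cc=poly.mean(0);w[int(cc[1])-12:int(cc[1])+13,int(cc[0])-12:int(cc[0])+13]=1
            if vis is not None:w&=vis
            e=np.abs(d-m)[w].sum()
            if best is None or e<best[0]:best=(e,a,rr)
    return best
for th in(7,127,187,247,307):print("start",th,fit(t0,th))
v=np.zeros((384,512),bool);v[170:200,225:247]=1
print("now left",fit(t,97,v))
print("start with same window, jar 127:",fit(t0,127,v))
# pointer angle: axis of the yellow blob, first picture
h=cv2.cvtColor(t0,cv2.COLOR_BGR2HSV).astype(int);m=(h[...,0]>22)&(h[...,0]<36)&(h[...,1]>170)&(h[...,2]>90);k=np.zeros_like(m);k[205:230,235:265]=1
w=np.array([at("top",p,.010)[:2] for p in np.argwhere(m&k)])-axis
print("ptr mean",np.degrees(np.arctan2(*w.mean(0)[::-1])),"ends",[np.degrees(np.arctan2(*w[s].mean(0)[::-1])) for s in (np.hypot(*w.T)>.13,np.hypot(*w.T)<.118)],np.hypot(*w.T).min(),np.hypot(*w.T).max())
E
```

```text
Traceback (most recent call last):
  File "h.py", line 9, in proj
    m=bot.camera_model(c);K=np.array(m["K"]);T=np.linalg.inv(np.array(m["world_from_camera"]))
ValueError: time passes only in moves, steps and waits
```

```bash
sed -i 's/^from workcell import bot/from workcell import bot\nCM={c:bot.camera_model(c) for c in("top","side")}/; s/bot\.camera_model(c);/CM[c];/' h.py; sed -i 's/for c in("top","side")}/for c in("top","side")}/' h.py
cat > fit.py <<'E'
from h import *
axis=np.array([.5833,-.0155])
t0=cv2.imread("pics/top0.png");t=bot.camera("top")
dark=lambda P:((lambda h:(h[...,1]<90)&(h[...,2]<90))(cv2.cvtColor(P,cv2.COLOR_BGR2HSV).astype(int)))
def fit(P,th,vis=None):
    m=dark(P);best=None
    for a in np.arange(th-8,th+8.1,.25):
        for rr in(.0235,.0215):
            c=axis+.075*np.array([np.cos(np.radians(a)),np.sin(np.radians(a))])
            poly=np.array([proj("top",[c[0]+rr*np.cos(u),c[1]+rr*np.sin(u),.105])[::-1] for u in np.linspace(0,6.283,40)])
            big=np.zeros((384*8,512*8),np.uint8);cv2.fillPoly(big,[np.round((poly+.5)*8).astype(int)],1)
            d=cv2.resize(big.astype(np.float32),(512,384),interpolation=cv2.INTER_AREA)
            w=np.zeros(m.shape,bool);cc=poly.mean(0);w[int(cc[1])-12:int(cc[1])+13,int(cc[0])-12:int(cc[0])+13]=1
            if vis is not None:w&=vis
            e=np.abs(d-m)[w].sum()
            if best is None or e<best[0]:best=(e,a,rr)
    return best
if __name__=="__main__":
    for th in(7,127,187,247,307):print("start",th,fit(t0,th))
    v=np.zeros((384,512),bool);v[170:200,225:247]=1
    print("now left",fit(t,97,v),"start same window 127",fit(t0,127,v))
    h=cv2.cvtColor(t0,cv2.COLOR_BGR2HSV).astype(int);m=(h[...,0]>22)&(h[...,0]<36)&(h[...,1]>170)&(h[...,2]>90);k=np.zeros_like(m);k[205:230,235:265]=1
    w=np.array([at("top",p,.010)[:2] for p in np.argwhere(m&k)])-axis;r=np.hypot(*w.T)
    print("ptr",np.degrees(np.arctan2(*w.mean(0)[::-1])),[np.degrees(np.arctan2(*w[s].mean(0)[::-1])) for s in (r>.13,r<.118)],r.min(),r.max())
E
python3 fit.py
```

```text
start 7 (np.float32(23.140625), np.float64(8.75), 0.0235)
start 127 (np.float32(23.671875), np.float64(127.75), 0.0235)
start 187 (np.float32(33.875), np.float64(187.25), 0.0215)
start 247 (np.float32(19.765625), np.float64(247.25), 0.0235)
start 307 (np.float32(20.84375), np.float64(307.5), 0.0235)
now left (np.float32(14.5), np.float64(98.5), 0.0235) start same window 127 (np.float32(6.21875), np.float64(128.25), 0.0235)
ptr 157.20487188774504 [np.float64(156.93516055711513), np.float64(157.6550051555442)] 0.10499055107620778 0.1519071401748659
```

The jars now fit a red-lid angle of 157.5–158.5°, against the pointer's 157.2°. That matches the 89.8° turn the wrist made, so it's lined up. The grip still holds at 59 N, and I'm handing in.

```bash
python3 -c "
from h import *
to([]);print(bot.job_done())"
```

```text
joints [-2.800e-02  4.680e-01  5.400e-02  1.156e+00 -1.000e-03  3.700e-01] eef [ 0.5839 -0.0168  0.126 ] yang 67.2 tilt [ 0.    -0.001 -1.   ] t 23.15 F [ 1.  -3.9  5.6] w 0.0151 59.4
the job is handed in; nothing more can be done
None
```

The job is handed in at 23 s: the copper cup stands upright on the platter, and the carousel is turned and still gripped by the knob with the red lid within about 1° of the pointer (measured from a dark jar, since the arm hid the red lid and pointer from the top camera).

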